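# Find the rocking corner of the mixing plate and shim it

### The arm

A 6-joint arm with a two-finger parallel gripper is mounted at the origin on the work surface. World frame = base frame: x ahead of the robot, y to its left, z up, the work surface at z = 0. Lengths are in m, angles in degrees, forces in N, time in s.
With the tool pointing down it reaches from about 0.35 to 0.775 m from the base axis. Payload 5.5 kg.
Tool frame: the origin (TCP) lies midway between the tips of the shut fingers; the grasp point (between the pads) lies 19 mm behind it; z points along the fingers, y is the line along which they close (so a half turn about z gives the same grasp; the last joint's range is limited). The gripper opens to 85 mm and grips with 20 to 120 N. Pads are 22 mm wide; open, the fingers measure 114 mm over their backs; the gripper's body (76 mm by 85 mm) begins 54 mm behind the grasp point. The pads swing forward as they close: fully open they stand 13 mm farther back than shut.
Start: joints at [-74.232, 17.945, 2.641, 74.691, 0, 82.002], TCP at [0.232, -0.526, 0.231] pointing down, gripper open.
Joint ranges: [-158.12, 158.12], [-49.38, 96.58], [-58.88, 72.47], [-126.05, 133.96], [-84.25, 85.87], [-180, 180]. Speed limits (degrees/s): [147.25, 147.25, 180, 180, 180, 180].

### API

Orientations are given as a 3x3 rotation matrix whose columns are the frame's x, y, z axes.
In Python, from rig import get_obs, capture, job_done gives the robot as it stands.
- The arm moves only by the tool carry_out, never from a script. Its argument "targets" is a list of rows, each an object with "delta_pos": the shift along the tool's x, y, z in cm, a list of three; "twist": the turn about the tool's z in rad; "jaw": the opening, from 0 (shut) to 1 (fully open). In form: [{"delta_pos": [tx, ty, tz], "twist": twist, "jaw": jaw}, ...]. A call has 1 to 20 rows; each row shifts and turns the commanded pose from where the row before left it, along the tool's axes as they then stand; what a row does not reach is not made up. A row lasts 1/10 s, in which the tool goes at most 50 mm and 8.59 degrees, less where a joint would pass 70% of its speed; a pose out of reach is approached as far as the arm can. A call is refused whole if a number of a shift passes 5 or a number of a turn 0.15, either way. A call with a gripper value outside its range is refused whole. The fingers move at their own pace and stop on an object; the grip force is fixed at half the most. Time passes only in rows, so rows that do not move let the fingers close. It gives the time, the measured TCP pose, the force, the opening and the grip force at its end, in the units of the state.
- get_obs(): the state, without advancing time (a new reading comes with each control period).
- capture(name): name is "side" or "top" or "wrist"; returns a dict with "color" (384x512x3 uint8, blue, green, red), "intrinsics" (3x3 intrinsics, pixels), "extrinsics" (4x4, takes a point from world to camera coordinates). Camera axes: x right, y up, looking along -z (the intrinsics and any distortion apply to the point x, -y, -z); pixel columns grow to the right and rows downward; lengths in m; the calibration is good to about 2 mm. A picture is of the moment at which its call begins. There is no depth.
- job_done(): hands the job in; it is judged then, once.
The state is a dict: "clock": time; "joint_pos": joint angles; "joint_vel": joint speeds; "effort": joint torques, N m; "tcp_pos": TCP position; "tool_rot": TCP orientation; "contact_force": force on the tool from outside, world axes, zero at the start; "ft_torque": the same for the moment, N m; "gripper_width": finger opening in m; "grasp_force": force on a finger pad.
Only numpy, scipy, OpenCV 4.12 (cv2) and the standard library are available. Lean on these libraries where they do the work, as an engineer would, in place of code of your own. Each camera call takes 0.05 s, during which the arm holds its last target. There are 200 camera calls.

### The job

The paint-mixing plate rocks at one of its four corners. Press down firmly on the corners, one after another, until you find and fully push down the one that dips, then let go and press the raised steel shim tab beside that corner down flat. Only press: leave the other three tabs up, the plate in its place on its feet, and lift or shift nothing else on the bench.

Things in the scene. Friction and masses are not known exactly. Their poses are not given: they have to be found in the camera images.
- plate: Loose bare aluminium paint-mixing plate, 226 x 190 x 8 mm (x, y, z), 0.9 kg, lying level on four rubber feet, top 38 mm above the table. Origin: centre of its underside; x points away from the robot, y left. Three feet stand hard. The fourth, unseen which, holds the plate level, but when pressed starts to give at 1 to 6 N, is about 4 mm down at 13 N (5 mm at most), and springs back.
- stand: Fixed plywood board under it all, 250 x 350 x 8 mm, lying on the table, axes as the plate's. Origin: centre of its underside. It carries the feet, the four shim pivots and, at the middle of each plate edge, a low steel lug (34 mm high, lower than the plate's top) that keeps the plate from sliding.
- corner_near_left (a point): Point on the top face of the plate above the foot of its corner nearer the robot, left (-x, +y); 23 mm in from the edge along x and 20 mm along y. 38 mm above the table at rest. The place to press that corner.
- corner_near_right (a point): Point on the top face of the plate above the foot of its corner nearer the robot, right (-x, -y); 23 mm in from the edge along x and 20 mm along y. 38 mm above the table at rest. The place to press that corner.
- corner_far_left (a point): Point on the top face of the plate above the foot of its corner farther from the robot, left (+x, +y); 23 mm in from the edge along x and 20 mm along y. 38 mm above the table at rest. The place to press that corner.
- corner_far_right (a point): Point on the top face of the plate above the foot of its corner farther from the robot, right (+x, -y); 23 mm in from the edge along x and 20 mm along y. 38 mm above the table at rest. The place to press that corner.
- tab_near_left (a point): Press point on top of the steel shim tab of the plate's corner nearer the robot, left (-x, +y): 40 mm outward from its pivot, 17 mm from the free end, about 45 mm outside the plate's edge, 24 mm inward of the foot along the plate's x. Tab 28 mm wide, 4 mm thick, sticking out along the plate's y. Point 36 mm above the table when raised, 22 mm when flat.
- tab_near_right (a point): Press point on top of the steel shim tab of the plate's corner nearer the robot, right (-x, -y): 40 mm outward from its pivot, 17 mm from the free end, about 45 mm outside the plate's edge, 24 mm inward of the foot along the plate's x. Tab 28 mm wide, 4 mm thick, sticking out along the plate's y. Point 36 mm above the table when raised, 22 mm when flat.
- tab_far_left (a point): Press point on top of the steel shim tab of the plate's corner farther from the robot, left (+x, +y): 40 mm outward from its pivot, 17 mm from the free end, about 45 mm outside the plate's edge, 24 mm inward of the foot along the plate's x. Tab 28 mm wide, 4 mm thick, sticking out along the plate's y. Point 36 mm above the table when raised, 22 mm when flat.
- tab_far_right (a point): Press point on top of the steel shim tab of the plate's corner farther from the robot, right (+x, -y): 40 mm outward from its pivot, 17 mm from the free end, about 45 mm outside the plate's edge, 24 mm inward of the foot along the plate's x. Tab 28 mm wide, 4 mm thick, sticking out along the plate's y. Point 36 mm above the table when raised, 22 mm when flat.
- shim_near_left (a joint): Angle of the rocker shim of the corner nearer the robot, left (-x, +y), rad: 0 is tab raised (slanting up and outward), 0.36 is flat (level), its toe bearing under the plate. Stiff pivot: stays where it is put; 5 to 6 N at the press point moves it. Beside a corner that stands hard it jams about halfway.
- shim_near_right (a joint): Angle of the rocker shim of the corner nearer the robot, right (-x, -y), rad: 0 is tab raised (slanting up and outward), 0.36 is flat (level), its toe bearing under the plate. Stiff pivot: stays where it is put; 5 to 6 N at the press point moves it. Beside a corner that stands hard it jams about halfway.
- shim_far_left (a joint): Angle of the rocker shim of the corner farther from the robot, left (+x, +y), rad: 0 is tab raised (slanting up and outward), 0.36 is flat (level), its toe bearing under the plate. Stiff pivot: stays where it is put; 5 to 6 N at the press point moves it. Beside a corner that stands hard it jams about halfway.
- shim_far_right (a joint): Angle of the rocker shim of the corner farther from the robot, right (+x, -y), rad: 0 is tab raised (slanting up and outward), 0.36 is flat (level), its toe bearing under the plate. Stiff pivot: stays where it is put; 5 to 6 N at the press point moves it. Beside a corner that stands hard it jams about halfway.
- cup: White ceramic cup, 48 mm across, 36 mm high, standing loose near the middle of the plate. Origin at its underside's centre. Bystander.
- pot_left: Small white paint pot, 34 mm across, 36 mm high, standing on the stand between the two left tabs. Origin at its underside's centre. Bystander.
- pot_right: The same kind of pot between the two right tabs. Bystander.
- jar_tall: White paint jar, 76 mm across, 150 mm high, on the table to the left of the stand. Origin at its underside's centre. Bystander.
- jar_short: White paint jar, 76 mm across, 95 mm high, on the table to the right of the stand. Bystander.
- knife: Painter's spatula, 250 mm long, lying on the table to the right. Bystander.
- brush: Brush, 200 mm long, lying on the table to the left. Bystander.

How it is judged (in metres and radians):
On the way, in this order (a step that is already met when the one before it is completed fails the run):
1. the corner that rocks is pressed down by the robot by more than 3 mm, all tabs still up (value of joint each of shim_near_left, shim_near_right, shim_far_left, shim_far_right below 0.1 rad and contact force between any of the fingers, the arm and plate above 1 N and height (world z) of any of corner_near_left, corner_near_right, corner_far_left, corner_far_right below 0.035 m), for 0.1 s.
2. the plate is let go and the shim tab beside that corner is flat (above 0.31 rad), the other three still up (below 0.10 rad) (((value of joint shim_near_left above 0.31 rad and value of joint each of shim_near_right, shim_far_left, shim_far_right below 0.1 rad) or (value of joint shim_near_right above 0.31 rad and value of joint each of shim_near_left, shim_far_left, shim_far_right below 0.1 rad) or (value of joint shim_far_left above 0.31 rad and value of joint each of shim_near_left, shim_near_right, shim_far_right below 0.1 rad) or (value of joint shim_far_right above 0.31 rad and value of joint each of shim_near_left, shim_near_right, shim_far_left below 0.1 rad)) and contact force between each of the arm, the fingers and plate below 0.5 N), for 0.2 s.
At the end, for the whole second after the job is handed in: the rocking corner's shim tab is flat (above 0.31 of 0.36 rad), the other three tabs are still up (below 0.10 rad), the plate lies level (within 0.012 rad) and at rest within 12 mm of where it was, every bystander within 30 mm of where it was (((value of joint shim_near_left above 0.31 rad and value of joint each of shim_near_right, shim_far_left, shim_far_right below 0.1 rad) or (value of joint shim_near_right above 0.31 rad and value of joint each of shim_near_left, shim_far_left, shim_far_right below 0.1 rad) or (value of joint shim_far_left above 0.31 rad and value of joint each of shim_near_left, shim_near_right, shim_far_right below 0.1 rad) or (value of joint shim_far_right above 0.31 rad and value of joint each of shim_near_left, shim_near_right, shim_far_left below 0.1 rad)) and angle between plate's own z axis and vertical below 0.012 rad and distance of plate from where it was at the start of the episode below 0.012 m and linear speed of plate below 0.01 m/s and distance of each of cup, pot_left, pot_right, jar_tall, jar_short, knife, brush from where it was at the start of the episode below 0.03 m); the robot touches nothing.
It fails at once if the plate is lifted off its feet (its centre more than 8 mm up) (height (world z) of plate above 0.038 m).
It fails at once if the plate is dragged more than 20 mm (distance of plate from where it was at the start of the episode above 0.02 m).
It fails at once if a bystander is knocked, shifted or carried by more than 40 mm (distance of any of cup, pot_left, pot_right, jar_tall, jar_short, knife, brush from where it was at the start of the episode above 0.04 m).
It also fails if it takes over 56 s, if anything falls off the work surface, if the arm or the gripper's body presses on something with over 40 N, if the wrist force passes 120 N, or if a joint passes its speed limit or range.

## Working session

There is one attempt and no reset: what is moved stays moved. The work goes in short steps, Python scripts to look and compute and a tool call to move; the robot and the scene stay as the last step left them, time stands still between calls to the robot, and variables do not carry over. Pictures are saved under pics/ and viewed, at most 10 in all, crops included, and the job is handed in when it is done.

Besides the shell and the picture viewer there is one more tool, called in YAML: its name, and indented under it one key for each argument. carry_out: Moves the arm, as the interface text tells. Its arguments: {"type":"object","properties":{"targets":{"type":"array"}},"required":["targets"]}

```bash
mkdir -p pics; python3 - <<'E'
from rig import get_obs,capture
import cv2,numpy as np
o=get_obs();print(o['clock'],o['tcp_pos'],o['tool_rot'],o['contact_force'])
for n in('top','side'):
    c=capture(n);cv2.imwrite(f'pics/{n}0.png',c['color']);np.savez(f'{n}0.npz',**c)
    print(n,np.round(c['intrinsics'],1).tolist(),np.round(c['extrinsics'],3).tolist())
E
```

```text
0.0 [ 0.23156595 -0.5257446   0.23041144] [[ 9.15214348e-01  4.02967045e-01 -5.08724199e-04]
 [ 4.02967295e-01 -9.15212704e-01  1.75097204e-03]
 [ 2.39993178e-04 -1.80751394e-03 -9.99998338e-01]] [-0.42749062 -0.5245896  -0.22596979]
top [[372.3, 0.0, 251.7], [0.0, 372.3, 193.2], [0.0, 0.0, 1.0]] [[-0.015, -1.0, -0.0, 0.012], [0.991, -0.015, 0.13, -0.516], [-0.13, 0.002, 0.992, -1.015], [0.0, 0.0, 0.0, 1.0]]
side [[374.3, 0.0, 261.4], [0.0, 374.3, 195.1], [0.0, 0.0, 1.0]] [[-0.958, -0.287, -0.001, 0.486], [0.213, -0.715, 0.666, -0.15], [-0.192, 0.638, 0.746, -0.96], [0.0, 0.0, 0.0, 1.0]]
```

View pics/top0.png

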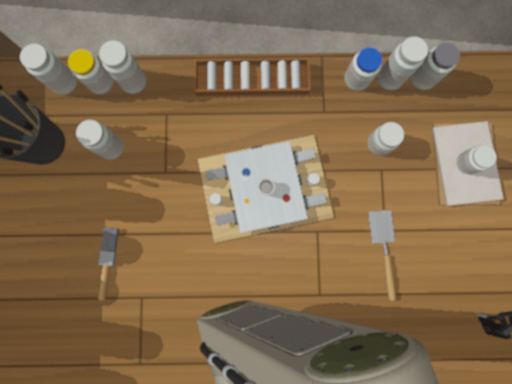

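View pics/side0.png

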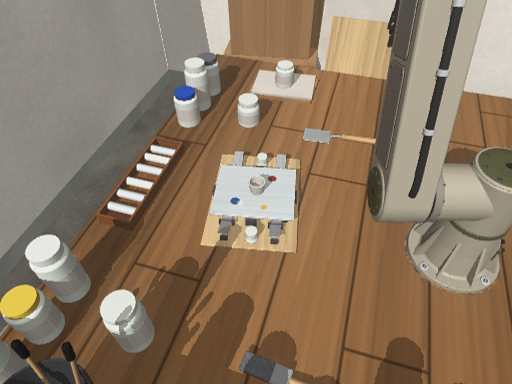

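The top view shows the plate centred near pixel (266,187), turned about 10°. The tabs are near (216,173), (305,156), (226,219) and (315,201). The side view agrees. Next I measure the plate outline.

```bash
cat > h.py <<'E'
import numpy as np,cv2
def ray(c,uv,z):
    E=np.array(c['extrinsics']);K=np.array(c['intrinsics']);R=E[:3,:3];C=-R.T@E[:3,3]
    d=np.linalg.inv(K)@[uv[0],uv[1],1];d=R.T@(d*[1,-1,-1]);return C+d*(z-C[2])/d[2]
def proj(c,p):
    E=np.array(c['extrinsics']);q=(E[:3,:3]@p+E[:3,3])*[1,-1,-1];q=np.array(c['intrinsics'])@q;return q[:2]/q[2]
E
python3 - <<'E'
from h import *
for n,roi in(('top',(195,130,145,115)),('side',(195,145,115,110))):
    c=dict(np.load(n+'0.npz'));im=c['color']
    hsv=cv2.cvtColor(im,cv2.COLOR_BGR2HSV)
    m=((hsv[...,1]<60)&(hsv[...,2]>130)).astype(np.uint8)
    x,y,w,h=roi;mm=np.zeros_like(m);mm[y:y+h,x:x+w]=m[y:y+h,x:x+w]
    mm=cv2.morphologyEx(mm,cv2.MORPH_CLOSE,np.ones((13,13)));mm=cv2.morphologyEx(mm,cv2.MORPH_OPEN,cv2.getStructuringElement(cv2.MORPH_ELLIPSE,(25,25)))
    k=max(cv2.findContours(mm,0,2)[0],key=cv2.contourArea)
    P=np.array([ray(c,p[0],.038)[:2] for p in k],np.float32)
    r=cv2.minAreaRect(P*1000);print(n,r,np.round(cv2.boxPoints(r)).tolist())
    ctr=np.array(r[0])/1000
    big=cv2.resize(im[y:y+h,x:x+w],None,fx=5,fy=5,interpolation=2)
    a=np.deg2rad(r[2]);a=(a+np.pi/4)%(np.pi/2)-np.pi/4;ux=np.array([np.cos(a),np.sin(a)]);uy=np.array([-ux[1],ux[0]])
    print('ang',np.rad2deg(a))
    for sx in(-1,1):
        for sy in(-1,1):
            for px,py,z in((90,75,.038),(113,95,.038),(66,140,.036),(125,175,.008)):
                p=ctr+(ux*sx*px+uy*sy*py)/1000
                q=proj(c,np.append(p,z)); cv2.circle(big,tuple(int(v) for v in (q-[x,y])*5+2),3,(0,0,255),-1)
    cv2.imwrite(f'pics/{n}1.png',big)
E
```

```text
top ((535.1892700195312, -32.77156066894531), (230.28787231445312, 305.0653381347656), 10.736913681030273) [[394.0, 96.0], [450.0, -204.0], [677.0, -161.0], [620.0, 139.0]]
ang 10.736913681030273
side ((536.5322875976562, -30.898178100585938), (226.1148223876953, 318.91851806640625), 11.402544021606445) [[394.0, 103.0], [457.0, -210.0], [679.0, -165.0], [616.0, 148.0]]
ang 11.402544021606449
```

View pics/top1.png

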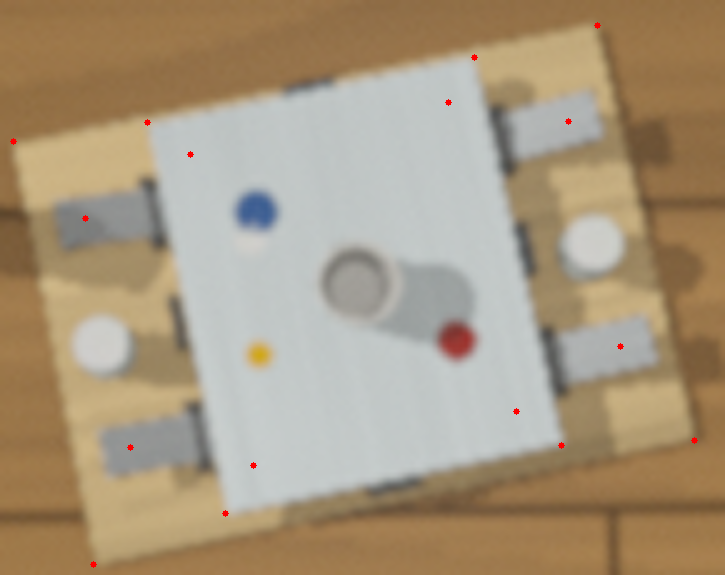

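Both cameras agree: plate centre is (535.5, -32.5) mm and yaw about 10.9°. The projected stand corners, tabs and plate corners match the picture. I'll move above the near-right corner with the fingers shut.

carry_out:
  targets:
    - {"delta_pos":[1.2,-0.9,0],"twist":0,"jaw":0}
    - {"delta_pos":[2.4,-1.8,0],"twist":0,"jaw":0}
    - {"delta_pos":[3.2,-2.4,0],"twist":0,"jaw":0}
    - {"delta_pos":[3.2,-2.4,0],"twist":0,"jaw":0}
    - {"delta_pos":[3.2,-2.4,0],"twist":0,"jaw":0}
    - {"delta_pos":[3.2,-2.4,0],"twist":0,"jaw":0}
    - {"delta_pos":[3.2,-2.4,0],"twist":0,"jaw":0}
    - {"delta_pos":[3.2,-2.4,0],"twist":0,"jaw":0}
    - {"delta_pos":[3.2,-2.4,0],"twist":0,"jaw":0}
    - {"delta_pos":[3.2,-2.4,0],"twist":0,"jaw":0}
    - {"delta_pos":[3.2,-2.4,0],"twist":0,"jaw":0}
    - {"delta_pos":[2.4,-1.6,0],"twist":0,"jaw":0}
    - {"delta_pos":[2.0,-1.0,0],"twist":0,"jaw":0}
    - {"delta_pos":[0.4,-0.1,2],"twist":0.075,"jaw":0}
    - {"delta_pos":[0,0,3],"twist":0.075,"jaw":0}
    - {"delta_pos":[0,0,3],"twist":0.075,"jaw":0}
    - {"delta_pos":[0,0,3],"twist":0,"jaw":0}
    - {"delta_pos":[0,0,1],"twist":0,"jaw":0}
    - {"delta_pos":[0,0,0],"twist":0,"jaw":0}

```text
clock: 2.0
tcp_pos: [0.4619, -0.1281, 0.1101]
tool_rot: [[0.982, 0.189, -0.003], [0.189, -0.982, 0.002], [-0.003, -0.002, -1.0]]
contact_force: [-0.1, -0.3, 1.0]
gripper_width: 0.0001
grasp_force: 0.0
```

```bash
cat > s.py <<'E'
from h import *
from rig import get_obs
o=get_obs();R=np.array(o['tool_rot']);t=np.array(o['tcp_pos'])
print(o['clock'],np.round(t*1000,1),'F',np.round(o['contact_force'],1),'w',o['gripper_width'],'yaw',np.rad2deg(np.arctan2(R[1,0],R[0,0])))
c=np.array([.5355,-.0325]);a=np.deg2rad(10.9);ux=np.array([np.cos(a),np.sin(a)]);uy=np.array([-ux[1],ux[0]])
for n,x,y in(('n_l',-1,1),('n_r',-1,-1),('f_l',1,1),('f_r',1,-1)):
    for k,px,py,z in(('corner',.09,.075,.038),('tab',.066,.14,.036)):
        print(k,n,np.round(R.T@(np.append(c+ux*x*px+uy*y*py,z)-t)*100,2))
E
python3 s.py; python3 - <<'E'
from rig import capture
import cv2
a=capture('wrist')['color'];b=capture('side')['color'][130:270,180:320]
cv2.imwrite('pics/w1.png',cv2.hconcat([cv2.resize(a,(400,300)),cv2.resize(b,(300,300))]))
E
```

```text
2.0 [ 461.9 -128.1  110.1] F [-0.1 -0.3  1. ] w 7.662914399782143e-05 yaw 10.905315279974541
corner n_l [  0.06 -15.48   7.24]
tab n_l [  2.46 -21.98   7.45]
corner n_r [ 0.06 -0.48  7.21]
tab n_r [2.46 6.02 7.39]
corner f_l [ 18.06 -15.48   7.19]
tab f_l [ 15.66 -21.98   7.41]
corner f_r [18.06 -0.48  7.16]
tab f_r [15.66  6.02  7.35]
```

View pics/w1.png

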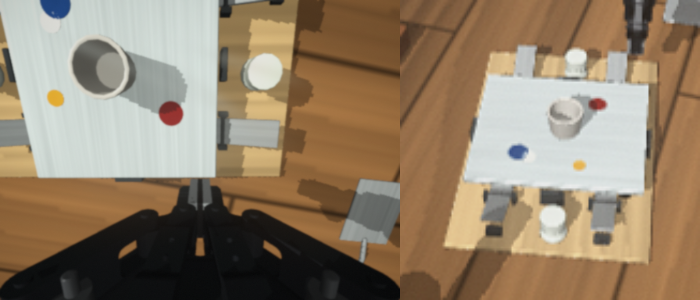

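The wrist view shows the shut fingers over the plate's near-right side, with the tabs clear of them. I'll descend to just above contact.

carry_out:
  targets:
    - {"delta_pos":[0,-0.5,2],"twist":0,"jaw":0}
    - {"delta_pos":[0,0,2.5],"twist":0,"jaw":0}
    - {"delta_pos":[0,0,1.7],"twist":0,"jaw":0}
    - {"delta_pos":[0,0,0.4],"twist":0,"jaw":0}
    - {"delta_pos":[0,0,0.3],"twist":0,"jaw":0}
    - {"delta_pos":[0,0,0.2],"twist":0,"jaw":0}
    - {"delta_pos":[0,0,0.2],"twist":0,"jaw":0}
    - {"delta_pos":[0,0,0.1],"twist":0,"jaw":0}
    - {"delta_pos":[0,0,0],"twist":0,"jaw":0}

```text
clock: 3.0
tcp_pos: [0.463, -0.1247, 0.0381]
tool_rot: [[0.982, 0.189, 0.001], [0.189, -0.982, -0.001], [0.001, 0.001, -1.0]]
contact_force: [-0.6, 1.2, 4.5]
gripper_width: -0.0
grasp_force: 1.9
```

carry_out:
  targets:
    - {"delta_pos":[0,0,0.1],"twist":0,"jaw":0}
    - {"delta_pos":[0,0,0.1],"twist":0,"jaw":0}
    - {"delta_pos":[0,0,0],"twist":0,"jaw":0}

```text
clock: 3.3
tcp_pos: [0.4631, -0.1247, 0.0379]
tool_rot: [[0.982, 0.189, 0.002], [0.189, -0.982, -0.001], [0.002, 0.002, -1.0]]
contact_force: [-5.8, 2.5, 22.4]
gripper_width: -0.0002
grasp_force: 11.2
```

The near-right corner stands hard: 22 N and no dip. Next is far right.

carry_out:
  targets:
    - {"delta_pos":[0,0,-0.5],"twist":0,"jaw":0}
    - {"delta_pos":[0,0,-2],"twist":0,"jaw":0}
    - {"delta_pos":[1,0,-2.5],"twist":0,"jaw":0}
    - {"delta_pos":[3,0,0],"twist":0,"jaw":0}
    - {"delta_pos":[3,0,0],"twist":0,"jaw":0}
    - {"delta_pos":[3,0,0],"twist":0,"jaw":0}
    - {"delta_pos":[3,0,0],"twist":0,"jaw":0}
    - {"delta_pos":[3,0,0],"twist":0,"jaw":0}
    - {"delta_pos":[1.8,0,0],"twist":0,"jaw":0}
    - {"delta_pos":[0,0,0],"twist":0,"jaw":0}
    - {"delta_pos":[0,0,2],"twist":0,"jaw":0}
    - {"delta_pos":[0,0,1.5],"twist":0,"jaw":0}
    - {"delta_pos":[0,0,0.5],"twist":0,"jaw":0}
    - {"delta_pos":[0,0,0.3],"twist":0,"jaw":0}
    - {"delta_pos":[0,0,0],"twist":0,"jaw":0}

```text
clock: 4.8
tcp_pos: [0.6369, -0.091, 0.0424]
tool_rot: [[0.982, 0.188, -0.0], [0.188, -0.982, -0.0], [-0.0, 0.0, -1.0]]
contact_force: [-0.7, -0.5, 0.9]
gripper_width: 0.0002
grasp_force: 0.0
```

carry_out:
  targets:
    - {"delta_pos":[0,0,0.2],"twist":0,"jaw":0}
    - {"delta_pos":[0,0,0.2],"twist":0,"jaw":0}
    - {"delta_pos":[0,0,0.1],"twist":0,"jaw":0}
    - {"delta_pos":[0,0,0.1],"twist":0,"jaw":0}
    - {"delta_pos":[0,0,0.1],"twist":0,"jaw":0}
    - {"delta_pos":[0,0,0],"twist":0,"jaw":0}

```text
clock: 5.4
tcp_pos: [0.6376, -0.0909, 0.038]
tool_rot: [[0.982, 0.189, 0.002], [0.189, -0.982, -0.001], [0.002, 0.001, -1.0]]
contact_force: [-4.6, 0.5, 14.0]
gripper_width: -0.0001
grasp_force: 6.9
```

The far-right corner also stands hard: 14 N at 38.0 mm. Next is far left.

carry_out:
  targets:
    - {"delta_pos":[0,0,-0.5],"twist":0,"jaw":0}
    - {"delta_pos":[0,0,-2],"twist":0,"jaw":0}
    - {"delta_pos":[0,-1,-2.5],"twist":0,"jaw":0}
    - {"delta_pos":[0,-3,0],"twist":0,"jaw":0}
    - {"delta_pos":[0,-3,0],"twist":0,"jaw":0}
    - {"delta_pos":[0,-3,0],"twist":0,"jaw":0}
    - {"delta_pos":[0,-3,0],"twist":0,"jaw":0}
    - {"delta_pos":[0,-2,0],"twist":0,"jaw":0}
    - {"delta_pos":[0,0,0],"twist":0,"jaw":0}
    - {"delta_pos":[0,0,2],"twist":0,"jaw":0}
    - {"delta_pos":[0,0,1.5],"twist":0,"jaw":0}
    - {"delta_pos":[0,0,0.7],"twist":0,"jaw":0}
    - {"delta_pos":[0,0,0.3],"twist":0,"jaw":0}
    - {"delta_pos":[0,0,0.2],"twist":0,"jaw":0}
    - {"delta_pos":[0,0,0.2],"twist":0,"jaw":0}
    - {"delta_pos":[0,0,0.1],"twist":0,"jaw":0}
    - {"delta_pos":[0,0,0],"twist":0,"jaw":0}

```text
clock: 7.1
tcp_pos: [0.6094, 0.0561, 0.0369]
tool_rot: [[0.982, 0.188, 0.002], [0.188, -0.982, -0.001], [0.001, 0.001, -1.0]]
contact_force: [-1.9, -0.4, 7.0]
gripper_width: 0.0
grasp_force: 3.7
```

carry_out:
  targets:
    - {"delta_pos":[0,0,0.1],"twist":0,"jaw":0}
    - {"delta_pos":[0,0,0.1],"twist":0,"jaw":0}
    - {"delta_pos":[0,0,0.1],"twist":0,"jaw":0}
    - {"delta_pos":[0,0,0],"twist":0,"jaw":0}

```text
clock: 7.5
tcp_pos: [0.6096, 0.0562, 0.0344]
tool_rot: [[0.982, 0.189, 0.002], [0.189, -0.982, -0.001], [0.002, 0.001, -1.0]]
contact_force: [-1.5, -1.0, 9.2]
gripper_width: -0.0001
grasp_force: 4.6
```

This is the one: it dips, and z is 34.4 mm at 9 N. I'll push it fully down.

carry_out:
  targets:
    - {"delta_pos":[0,0,0.1],"twist":0,"jaw":0}
    - {"delta_pos":[0,0,0.1],"twist":0,"jaw":0}
    - {"delta_pos":[0,0,0.1],"twist":0,"jaw":0}
    - {"delta_pos":[0,0,0],"twist":0,"jaw":0}
    - {"delta_pos":[0,0,0],"twist":0,"jaw":0}

```text
clock: 8.0
tcp_pos: [0.6098, 0.0563, 0.0333]
tool_rot: [[0.982, 0.189, 0.003], [0.189, -0.982, -0.001], [0.003, 0.001, -1.0]]
contact_force: [-7.4, 0.3, 19.7]
gripper_width: 0.0001
grasp_force: 9.7
```

The corner has bottomed out at 33.3 mm with 20 N. I'll let go and move above the far-left tab.

carry_out:
  targets:
    - {"delta_pos":[0,0,-0.5],"twist":0,"jaw":0}
    - {"delta_pos":[0,0,-1],"twist":0,"jaw":0}
    - {"delta_pos":[0,0,-2.5],"twist":0,"jaw":0}
    - {"delta_pos":[-0.8,-2.2,0],"twist":0,"jaw":0}
    - {"delta_pos":[-0.8,-2.2,0],"twist":0,"jaw":0}
    - {"delta_pos":[-0.8,-2.2,0],"twist":0,"jaw":0}
    - {"delta_pos":[0,0,0],"twist":0,"jaw":0}
    - {"delta_pos":[0,0,0],"twist":0,"jaw":0}

```text
clock: 8.8
tcp_pos: [0.5734, 0.1171, 0.0699]
tool_rot: [[0.982, 0.19, 0.001], [0.19, -0.982, -0.0], [0.001, 0.001, -1.0]]
contact_force: [0.6, 0.2, 0.1]
gripper_width: 0.0002
grasp_force: 0.0
```

```bash
python3 s.py | grep -E "F|f_l"; python3 - <<'E'
from rig import capture
import cv2
a=capture('wrist')['color'];b=capture('side')['color'][130:270,180:320]
cv2.imwrite('pics/w2.png',cv2.hconcat([cv2.resize(a,(400,300)),cv2.resize(b,(300,300))]))
E
```

```text
8.8 [573.4 117.1  69.9] F [0.6 0.2 0.1] w 0.0001505971151387303 yaw 10.936227888468956
corner f_l [2.44 6.47 3.2 ]
tab f_l [ 0.05 -0.03  3.39]
```

View pics/w2.png

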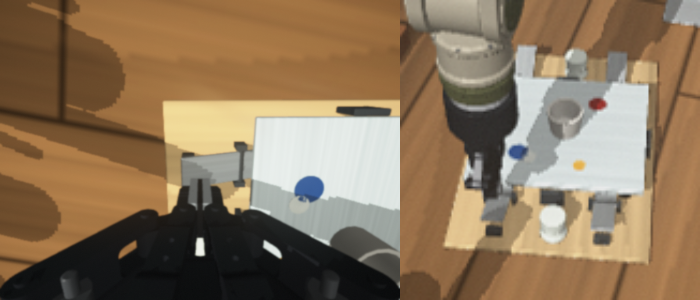

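The fingers are centred over the far-left tab, and the plate and cup are in place. Now I press the tab.

carry_out:
  targets:
    - {"delta_pos":[0,0,1.5],"twist":0,"jaw":0}
    - {"delta_pos":[0,0,1],"twist":0,"jaw":0}
    - {"delta_pos":[0,0,0.5],"twist":0,"jaw":0}
    - {"delta_pos":[0,0,0.3],"twist":0,"jaw":0}
    - {"delta_pos":[0,0,0.2],"twist":0,"jaw":0}
    - {"delta_pos":[0,0,0.2],"twist":0,"jaw":0}
    - {"delta_pos":[0,0,0.2],"twist":0,"jaw":0}
    - {"delta_pos":[0,0,0.2],"twist":0,"jaw":0}
    - {"delta_pos":[0,0,0.2],"twist":0,"jaw":0}
    - {"delta_pos":[0,0,0],"twist":0,"jaw":0}

```text
clock: 9.9
tcp_pos: [0.5734, 0.1174, 0.0269]
tool_rot: [[0.982, 0.189, 0.001], [0.189, -0.982, 0.001], [0.001, -0.001, -1.0]]
contact_force: [-1.0, 0.7, 2.0]
gripper_width: 0.0
grasp_force: 1.2
```

carry_out:
  targets:
    - {"delta_pos":[0,0,0.2],"twist":0,"jaw":0}
    - {"delta_pos":[0,0,0.2],"twist":0,"jaw":0}
    - {"delta_pos":[0,0,0.1],"twist":0,"jaw":0}
    - {"delta_pos":[0,0,0.1],"twist":0,"jaw":0}
    - {"delta_pos":[0,0,0.1],"twist":0,"jaw":0}
    - {"delta_pos":[0,0,0],"twist":0,"jaw":0}

```text
clock: 10.5
tcp_pos: [0.5736, 0.1176, 0.0215]
tool_rot: [[0.982, 0.189, 0.002], [0.189, -0.982, 0.001], [0.002, -0.001, -1.0]]
contact_force: [-5.1, 4.0, 16.9]
gripper_width: -0.0002
grasp_force: 8.1
```

The tab is against its stop: 21.5 mm at 17 N. I'll hold briefly, then retreat straight up.

carry_out:
  targets:
    - {"delta_pos":[0,0,0.1],"twist":0,"jaw":0}
    - {"delta_pos":[0,0,0],"twist":0,"jaw":0}
    - {"delta_pos":[0,0,0],"twist":0,"jaw":0}
    - {"delta_pos":[0,0,-0.5],"twist":0,"jaw":0}
    - {"delta_pos":[0,0,-1],"twist":0,"jaw":0}
    - {"delta_pos":[0,0,-3],"twist":0,"jaw":0}
    - {"delta_pos":[0,0,-4],"twist":0,"jaw":0}
    - {"delta_pos":[0,0,-4],"twist":0,"jaw":0}
    - {"delta_pos":[0,0,-4],"twist":0,"jaw":0}
    - {"delta_pos":[-2,0,-2],"twist":0,"jaw":0}
    - {"delta_pos":[-3,0,0],"twist":0,"jaw":0}
    - {"delta_pos":[-3,0,0],"twist":0,"jaw":0}
    - {"delta_pos":[0,0,0],"twist":0,"jaw":0}
    - {"delta_pos":[0,0,0],"twist":0,"jaw":0}

```text
clock: 11.9
tcp_pos: [0.4943, 0.1013, 0.2036]
tool_rot: [[0.982, 0.188, 0.001], [0.188, -0.982, -0.001], [0.001, 0.001, -1.0]]
contact_force: [-0.6, -0.3, -0.4]
gripper_width: 0.0001
grasp_force: 0.0
```

```bash
python3 s.py | grep F; python3 - <<'E'
from rig import capture
import cv2
a=capture('wrist')['color'];b=capture('side')['color'][140:260,190:310]
cv2.imwrite('pics/w3.png',cv2.hconcat([cv2.resize(a,(400,400)),cv2.resize(b,(400,400))]))
E
```

```text
11.9 [494.3 101.3 203.6] F [-0.6 -0.3 -0.4] w 6.35362183509884e-05 yaw 10.845276110058396
```

View pics/w3.png

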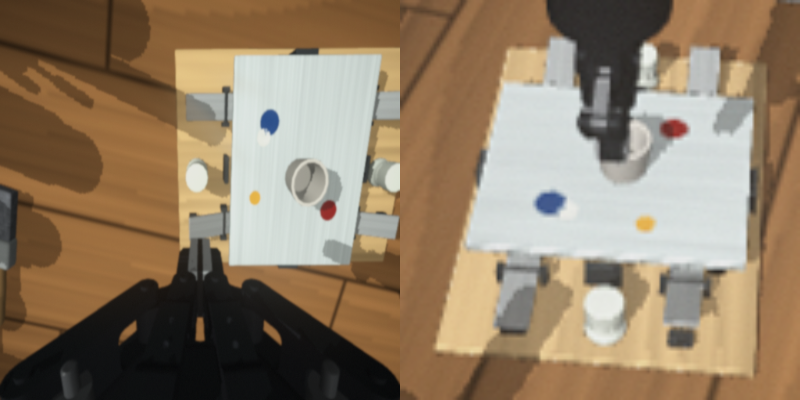

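In the side view the far-left tab (517,295) lies flat. The near-left tab (683,300) is still raised, with its end block showing apart, and the plate, cup and pots are in place. Handing in.

```bash
python3 -c "
from rig import job_done
print(job_done())"
```

```text
the job is handed in; nothing more can be done
None
```

The far-left corner was the one that rocked: I pushed it fully down (about 4.7 mm), let go, pressed its shim tab flat, and handed the job in at about 12 s; no verdict came back.

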